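Tip the tray of biscuits into the packing tub

TASK

Pick up the small steel tray by its handle with all four biscuits on it, carry it level to the deep smooth-sided tub and, from close above the tub so that nothing falls far, tip it so that all four biscuits slide over the tray's open end into the tub. Then set the empty tray down flat on the low slatted wooden rack and let go. Never touch the biscuits with the robot itself, and leave the tub and the other things on the table standing where they are.

Things in the scene. Friction and masses are not known exactly. Their poses are not given: they have to be found in the camera images.
- tray_handle (a point): Centre of the crossbar of the loose steel tray's (0.3 kg) arched handle, over the tray's middle, 90 mm above its underside. The bar is flat, along the tray's y: 120 mm long, 12 mm thick (along x), 20 mm high; over 50 mm free below it. The tray is 150 mm (its x) x 120 mm (y), floor 4 mm, 22 mm walls on both long sides and the -x end; z up when level.
- tray_lip (a point): Middle of the tray's open end, on the floor's top edge: the +x end, which has no wall, 75 mm along the tray's x from the handle and 86 mm below it. Axes as the tray's. Dry biscuits begin to slide on the tray at a slope of about 15 to 20 degrees.
- tub: The deep, smooth, off-white plastic tub, open at the top: 220 mm (its x) x 200 mm (its y) outside, 75 mm high, walls and floor 4 mm, a small rim outside (232 x 212 mm). It stands loose on the table and weighs 0.6 kg. Origin: centre of its underside; z up.
- rack: The low rack of pale wooden slats, fixed on the table: 200 mm (its x) x 230 mm (its y), the slats' flat top 24 mm above the table, no rim. Origin: centre of its underside; z up.
- biscuit1: Round biscuit, 44 mm across and 14 mm thick, 18 g, lying loose on the tray at the start. Origin: centre of its underside.
- biscuit2: Round biscuit, 44 mm across and 14 mm thick, 18 g, lying loose on the tray at the start. Origin: centre of its underside.
- biscuit3: Oblong biscuit, 54 x 24 mm (its x and y) and 14 mm thick, 18 g, lying loose on the tray at the start. Origin: centre of its underside.
- biscuit4: Oblong biscuit, 54 x 24 mm (its x and y) and 14 mm thick, 18 g, lying loose on the tray at the start. Origin: centre of its underside.
- jar_top (a point): Top centre of a lidded round jar of biscuits beyond the tray, a bystander: 120 mm across, 99 mm high, loose.
- spatula_grip (a point): Grip of a spatula lying flat across the table beyond the tray, a bystander, loose.
Things that resemble listed ones, but are neither listed nor needed, are in the scene too. Leave any yellow look-alike of the biscuit3 alone. What is shaped like the part that bears tray_handle but yellow is not meant.

How it is judged:
By the outcome, as a careful person would: the job done as asked, in the order asked, and still so for the second after the job is handed in, with the robot touching nothing.
It also fails if it takes over 58 s, if anything falls off the work surface, if the arm or the gripper's body presses on something with over 40 N, if the wrist force passes 120 N, or if a joint passes its speed limit or range.

ROBOT

A 7-joint arm with a two-finger parallel gripper is mounted at the origin on the work surface. World frame = base frame: x ahead of the robot, y to its left, z up, the work surface at z = 0. Lengths are in m, angles in rad, forces in N, time in s.
With the tool pointing down it reaches from about 0.4 to 0.85 m from the base axis. Payload 4.5 kg.
Tool frame: the origin (TCP) lies midway between the tips of the shut fingers; the grasp point (between the pads) lies 19 mm behind it; z points along the fingers, y is the line along which they close (so a half turn about z gives the same grasp; the last joint's range is limited). The gripper opens to 88 mm and grips with 3 to 60 N. Pads are 18 mm wide; open, the fingers measure 123 mm over their backs; the gripper's body (75 mm by 187 mm) begins 45 mm behind the grasp point.
Start: joints at [-1.267, 0.689, -0.195, 1.565, 0.157, 0.902, -0.215], TCP at [0.167, 0.602, 0.216] pointing down, gripper open.
Joint ranges: [-3.01, 3.01], [-0.46, 2.08], [-1.47, 1.51], [0.13, 2.56], [-1, 4.14], [0.04, 2.09], [-2.66, 2.66]. Speed limits (rad/s): [2.57, 2.57, 3.14, 3.14, 3.14, 3.14, 3.14].

INTERFACE

Orientations are given as a unit quaternion [x, y, z, w].
In Python, from plant import r gives the robot as it stands.
- The arm moves only by the tool carry_out, never from a script. Its argument "plan" is a list of rows, each an object with "rot": the turn, a rotation vector about the tool's x, y, z in rad, a list of three; "xyz": the shift along the tool's x, y, z in m, a list of three; "grip": the closure in counts, from 0 (fully open) to 255 (shut). In form: [{"rot": [wx, wy, wz], "xyz": [dx, dy, dz], "grip": grip}, ...]. A call has 1 to 8 rows; each row is the pose to reach, as a shift and turn from the pose commanded when the call began, along the tool's axes at that moment; what a row does not reach only later rows make up. A row lasts 1/12 s, in which the tool goes at most 41.7 mm and 7.16 degrees, less where a joint would pass 70% of its speed; a pose out of reach is approached as far as the arm can. A call with a gripper value outside its range is refused whole. The fingers move at their own pace and stop on an object; "squeeze" is the grip in N (left out, the last holds). Time passes only in rows, so rows that repeat a pose let the fingers close. It gives the time, the measured TCP pose, the force, the opening and the grip force at its end, in the units of the state.
- r.get_state(): the state, without advancing time (a new reading comes with each control period).
- r.snapshot(name): name is "scene" or "top" or "wrist"; returns the picture (420x560x3 uint8, red, green, blue); there is no depth.
- r.camera_params(name): a dict with "fx", "fy", "cx", "cy" (pixels), "position" and "attitude" of the camera in the world; the wrist camera has in their place "hand_eye" (4x4, takes a point from camera to tool coordinates, whose origin is the TCP and whose axes are the flange's). Camera axes: x right, y down, z forward; pixel columns grow to the right and rows downward; lengths in m; the calibration is good to about 2 mm. The wrist camera is an equidistant fisheye: a pixel r from the principal point sees the ray r / f radians off the axis. A picture is of the moment at which its call begins: read the wrist's pose just before it. camera_params takes no time and is no camera call.
- r.finish_job(): hands the job in; it is judged then, once.
The state is a dict: "clock": time; "q": joint angles; "qd": joint speeds; "joint_torque": joint torques, N m; "tool_pos": TCP position; "eef_rot": TCP orientation; "contact_force": force on the tool from outside, world axes, zero at the start; "moment": the same for the moment, N m; "opening": opening from 0.0 (shut) to 1.0 (fully open); "finger_force": force on a finger pad.
Only numpy, scipy, OpenCV 4.12 (cv2) and the standard library are available. Lean on these libraries where they do the work, as an engineer would, in place of code of your own. Each camera call takes 0.05 s, during which the arm holds its last target. There are 200 camera calls.

## Working session

There is one attempt and no reset: what is moved stays moved. The work goes in short steps, Python scripts to look and compute and a tool call to move; the robot and the scene stay as the last step left them, time stands still between calls to the robot, and variables do not carry over. Pictures are saved under pics/ and viewed, at most 10 in all, crops included, and the job is handed in when it is done.

Besides the shell and the picture viewer there is one more tool, called in YAML: its name, and indented under it one key for each argument. carry_out: Moves the arm, as the interface text tells. Its arguments: {"type":"object","properties":{"plan":{"type":"array"},"squeeze":{"type":"number"}},"required":["plan"]}

```bash
mkdir -p pics; ls; python3 - <<'E'
from plant import r
import cv2,json
s=r.get_state();print(s)
for n in("scene","top"):
    cv2.imwrite(f"pics/{n}0.png",r.snapshot(n)[:,:,::-1]);print(n,r.camera_params(n))
print(r.camera_params("wrist"))
E
```

```text
pics
{'clock': 0.0, 'q': array([-1.2671825 ,  0.68997462, -0.19454439,  1.56636051,  0.15732767,
        0.90248887, -0.21509458]), 'qd': array([-0.00096019,  0.00044516,  0.0001232 ,  0.00120204,  0.00152134,
       -0.00180283, -0.00299166]), 'joint_torque': array([-1.32934406e-04, -5.27571988e+01, -1.26717590e+00, -1.53423786e+01,
       -5.26805513e-02,  6.57226512e-03,  1.76046556e-04]), 'tool_pos': array([0.1664552 , 0.60172044, 0.2148123 ]), 'eef_rot': array([ 1.34432378e-01,  9.90922345e-01, -9.15538137e-04, -5.56725193e-05]), 'contact_force': array([-0.67620904, -0.39207222,  0.21764423]), 'moment': array([ 0.01252187, -0.0389579 ,  0.01820241]), 'finger_force': 0.0, 'opening': 1.0014467581388344}
scene {'fx': 442.0900006340525, 'fy': 442.0900006340525, 'cx': 281.3238562053817, 'cy': 206.1501018299121, 'position': array([ 1.15193505, -0.62410518,  0.90770581]), 'attitude': array([ 0.84555741,  0.34909198, -0.15095056, -0.37467504])}
top {'fx': 388.8481476015151, 'fy': 388.8481476015151, 'cx': 274.49078077087165, 'cy': 211.64087611841182, 'position': array([ 0.3747765 , -0.00238687,  0.88730943]), 'attitude': array([-0.68769944,  0.7182999 , -0.07689043,  0.07212909])}
{'fx': 325.19226210127806, 'fy': 325.19226210127806, 'cx': 279.24117860161135, 'cy': 207.84878479456594, 'hand_eye': array([[-5.75918420e-04, -9.62378093e-01, -2.71713220e-01,
         7.03773238e-02],
       [ 9.99999753e-01, -6.63789998e-04,  2.31489197e-04,
        -6.69801100e-04],
       [-4.03140650e-04, -2.71713020e-01,  9.62378238e-01,
        -1.69288451e-01],
       [ 0.00000000e+00,  0.00000000e+00,  0.00000000e+00,
         1.00000000e+00]])}
```

View pics/scene0.png

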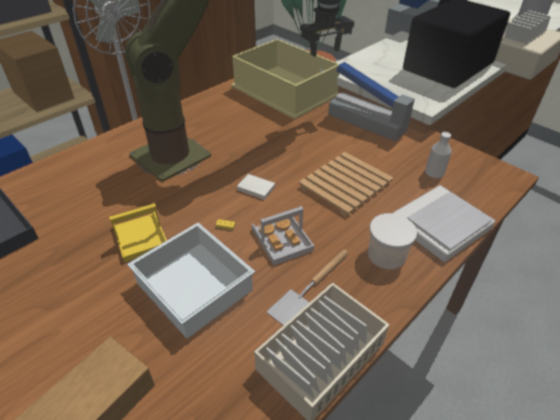

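View pics/top0.png

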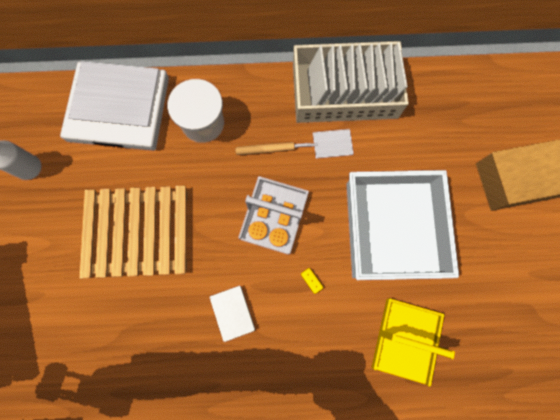

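The tray (grey, round and oblong biscuits) is at about (275,215) in top and (283,235) in scene. Look-alikes are the yellow tray at (410,340) top and the yellow block at (312,281), and neither is wanted. The tub is at (403,225) top, with the olive box at (285,75) scene as a second box. The rack is at (135,230), the jar at (197,110), and the spatula at (295,148). Next is a close crop of the tray.

```bash
cat > h.py <<'E'
import numpy as np,cv2
from scipy.spatial.transform import Rotation as R
from plant import r
def ray(n,uv,st=None):
    p=r.camera_params(n);uv=np.atleast_2d(uv).astype(float)
    d=np.c_[(uv[:,0]-p["cx"])/p["fx"],(uv[:,1]-p["cy"])/p["fy"],np.ones(len(uv))]
    if n!="wrist": return np.array(p["position"]),R.from_quat(p["attitude"]).apply(d)
    t=np.linalg.norm(d[:,:2],axis=1,keepdims=True)
    d=np.c_[d[:,:2]/np.maximum(t,1e-9)*np.sin(t),np.cos(t)]
    H=p["hand_eye"];Q=R.from_quat(st["eef_rot"])
    return np.array(st["tool_pos"])+Q.apply(H[:3,3]),Q.apply(d@H[:3,:3].T)
def onz(n,uv,z,st=None):
    o,d=ray(n,uv,st);return o+d*((z-o[2])/d[:,2:3])
def cross2(a,b):
    (o1,d1),(o2,d2)=a,b;d1=d1[0];d2=d2[0]
    s=np.linalg.lstsq(np.c_[d1,-d2],o2-o1,rcond=None)[0]
    p,q=o1+s[0]*d1,o2+s[1]*d2
    return (p+q)/2,np.linalg.norm(p-q)
E
python3 - <<'E'
import cv2,numpy as np
a=cv2.imread("pics/top0.png")[165:265,225:325];b=cv2.imread("pics/scene0.png")[195:275,240:325]
cv2.imwrite("pics/crop.png",np.hstack([cv2.resize(a,(400,400),interpolation=2),cv2.resize(b,(400,400*80//85),interpolation=2)[:376].copy() if 0 else cv2.resize(b,(400,400),interpolation=2)]))
E
python3 - <<'E'
from h import *
np.set_printoptions(precision=3,suppress=True)
print("tub rim",onz("top",[(349,173),(448,171),(457,278),(354,279)],.075)[:,:2])
print("rack",onz("top",[(84,190),(185,186),(186,272),(81,277)],.024)[:,:2])
print("tray walls",onz("top",[(260,178),(308,190),(292,253),(241,240)],.022)[:,:2])
print("bar",onz("top",[(247,200),(303,212)],.1)[:,:2])
print("jar",onz("top",[(196,101)],.099)[:,:2],"spat",onz("top",[(240,151),(333,143)],.02))
E
```

```text
tub rim [[ 0.628 -0.178]
 [ 0.623 -0.395]
 [ 0.393 -0.382]
 [ 0.4   -0.169]]
rack [[0.629 0.422]
 [0.629 0.191]
 [0.433 0.188]
 [0.432 0.417]]
tray walls [[ 0.641  0.018]
 [ 0.608 -0.092]
 [ 0.464 -0.047]
 [ 0.498  0.065]]
bar [[ 0.571  0.045]
 [ 0.54  -0.07 ]]
jar [[0.801 0.151]] spat [[ 0.71   0.063  0.02 ]
 [ 0.721 -0.158  0.02 ]]
```

View pics/crop.png

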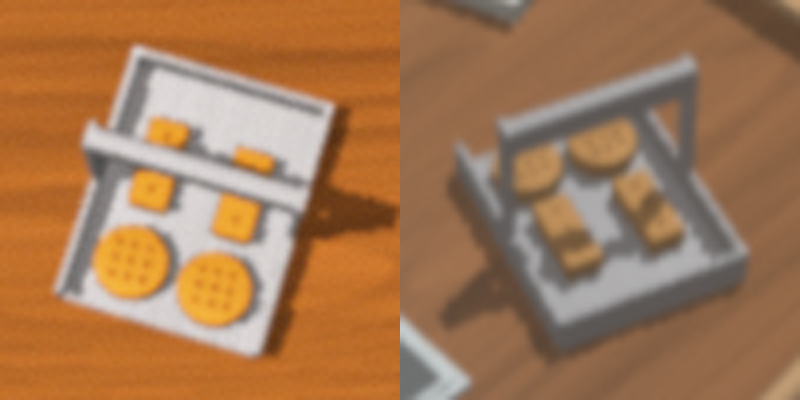

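The crop shows the steel tray's wall at the far end and its open end, with the two round biscuits, facing the robot. Tray +x is therefore about 162–165° in the world frame. The handle is at about (0.555, -0.013, 0.09) and the sizes agree with those given. I'll move above it with the tool's y along the tray's x.

```bash
cat >> h.py <<'E'
def go(pos,yaw_y,tilt=0,ori=None,tcp=True):
    """tool-frame shift/rotvec to reach TCP pos with tool y at yaw_y deg; tilt (deg) tips tray +x (= -tool y) down"""
    s=r.get_state();Q=R.from_quat(s["eef_rot"]);a=np.radians(yaw_y)
    y=np.array([np.cos(a),np.sin(a),0]);z=np.array([0,0,-1.])
    T=R.from_matrix(np.c_[np.cross(y,z),y,z])*R.from_euler("x",tilt,degrees=True)
    return Q.inv().apply(np.array(pos)-s["tool_pos"]).round(4),(Q.inv()*T).as_rotvec().round(4),s
E
python3 - <<'E'
from h import *
x,w,s=go([.555,-.013,.2],-16.5);print(x,w,np.linalg.norm(x))
E
```

```text
[-0.5383 -0.489   0.0157] [-1.200e-03  1.400e-03  1.589e+00] 0.7274162357275235
```

carry_out:
  plan:
    - {"rot":[0,0,0.1],"xyz":[-0.03,-0.027,0.001],"grip":0}
    - {"rot":[0,0,0.2],"xyz":[-0.06,-0.054,0.002],"grip":0}
    - {"rot":[0,0,0.3],"xyz":[-0.09,-0.081,0.003],"grip":0}
    - {"rot":[0,0,0.4],"xyz":[-0.12,-0.108,0.004],"grip":0}
    - {"rot":[0,0,0.5],"xyz":[-0.15,-0.135,0.005],"grip":0}
    - {"rot":[0,0,0.6],"xyz":[-0.18,-0.162,0.006],"grip":0}
    - {"rot":[0,0,0.7],"xyz":[-0.21,-0.189,0.007],"grip":0}
    - {"rot":[0,0,0.8],"xyz":[-0.24,-0.216,0.008],"grip":0}

```text
clock: 0.77
tool_pos: [0.3408, 0.3284, 0.2075]
eef_rot: [0.512, 0.859, -0.0, -0.0]
contact_force: [1.1, -0.2, 0.5]
opening: 1.0
finger_force: 0.0
```

```bash
python3 - <<'E'
from h import *
x,w,s=go([.555,-.013,.2],-16.5);print(x,w,s["tool_pos"],s["q"],s["clock"])
E
```

```text
[-0.4022  0.0257  0.0075] [-2.000e-04  2.000e-04  7.844e-01] [0.34084241 0.32838819 0.20749413] [-0.86240089  0.50729443 -0.00280963  2.02452535  0.00240198  0.61006345
 -0.37045053] 0.7667
```

carry_out:
  plan:
    - {"rot":[0,0,0.1],"xyz":[-0.041,0.003,0.001],"grip":0}
    - {"rot":[0,0,0.2],"xyz":[-0.082,0.005,0.002],"grip":0}
    - {"rot":[0,0,0.3],"xyz":[-0.123,0.008,0.003],"grip":0}
    - {"rot":[0,0,0.4],"xyz":[-0.164,0.01,0.004],"grip":0}
    - {"rot":[0,0,0.5],"xyz":[-0.205,0.013,0.005],"grip":0}
    - {"rot":[0,0,0.6],"xyz":[-0.246,0.016,0.006],"grip":0}
    - {"rot":[0,0,0.7],"xyz":[-0.285,0.018,0.007],"grip":0}
    - {"rot":[0,0,0.784],"xyz":[-0.32,0.02,0.007],"grip":0}

```text
clock: 1.43
tool_pos: [0.5123, 0.0565, 0.2003]
eef_rot: [0.802, 0.598, -0.0, 0.0]
contact_force: [-0.2, 0.9, -0.5]
opening: 0.999
finger_force: 0.0
```

```bash
python3 - <<'E'
from h import *
x,w,s=go([.555,-.013,.2],-16.5);print(x,w,s["tool_pos"],s["q"],s["clock"])
s=r.get_state();cv2.imwrite("pics/w1.png",r.snapshot("wrist")[:,:,::-1])
import pickle;pickle.dump(s,open("w1.pkl","wb"))
E
```

```text
[-0.0544  0.0608  0.0003] [-0.0002  0.0006 -0.0013] [0.51227776 0.05648746 0.20032061] [-0.30970637  0.57474679  0.17565073  1.92201425 -0.15518385  0.65819762
 -0.32791268] 1.4333
```

View pics/w1.png

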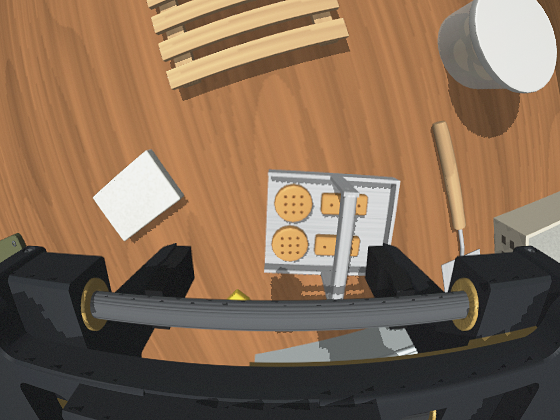

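The wrist view shows the handle bar running from about (345,193) to (338,298), with the open end at left (x≈267) and the end wall at right (x≈395). I'll check this against the top estimate.

```bash
python3 - <<'E'
from h import *
import pickle
np.set_printoptions(precision=4,suppress=True)
s=pickle.load(open("w1.pkl","rb"))
b=onz("wrist",[(346,194),(338,297)],.1,s);d=b[0]-b[1];print(b,b.mean(0),np.linalg.norm(d),np.degrees(np.arctan2(d[1],d[0])))
c=onz("wrist",[(270,174),(264,272)],.022,s);e=onz("wrist",[(399,181)],.022,s);print(c,e,c[0]-e[0])
d=(c[0]-e[0]);print(np.degrees(np.arctan2(d[1],d[0])))
E
```

```text
[[ 0.5685  0.0454  0.1   ]
 [ 0.5387 -0.0526  0.1   ]] [ 0.5536 -0.0036  0.1   ] 0.10248147006301096 73.08724673836703
[[ 0.5047  0.0682  0.022 ]
 [ 0.4632 -0.0422  0.022 ]] [[0.6431 0.0204 0.022 ]] [-0.1384  0.0479  0.    ]
160.92426840796935
```

carry_out:
  plan:
    - {"rot":[0,0,0.004],"xyz":[-0.027,0.03,0],"grip":0}
    - {"rot":[0,0,0.009],"xyz":[-0.0543,0.0596,0],"grip":0}
    - {"rot":[0,0,0.009],"xyz":[-0.0543,0.0596,0.02],"grip":0}
    - {"rot":[0,0,0.009],"xyz":[-0.0543,0.0596,0.055],"grip":0}
    - {"rot":[0,0,0.009],"xyz":[-0.0543,0.0596,0.09],"grip":0}
    - {"rot":[0,0,0.009],"xyz":[-0.0543,0.0596,0.115],"grip":0}
    - {"rot":[0,0,0.009],"xyz":[-0.0543,0.0596,0.129],"grip":0}
    - {"rot":[0,0,0.009],"xyz":[-0.0543,0.0596,0.129],"grip":0}

```text
clock: 2.15
tool_pos: [0.5509, -0.0091, 0.0683]
eef_rot: [0.802, 0.597, -0.003, -0.002]
contact_force: [0.1, 0.5, 0.6]
opening: 1.0
finger_force: 0.0
```

```bash
python3 - <<'E'
from h import *
s=r.get_state();print(s["tool_pos"],s["contact_force"],s["clock"])
cv2.imwrite("pics/w2.png",r.snapshot("wrist")[:,:,::-1])
E
```

```text
[ 0.55087083 -0.00911     0.06834004] [0.08524695 0.47534624 0.55125666] 2.15
```

View pics/w2.png

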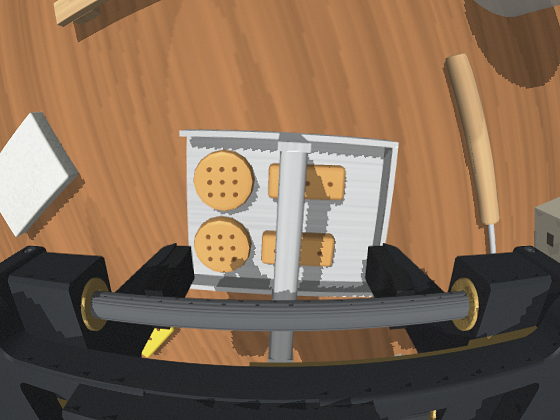

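```bash
python3 - <<'E'
from h import *
np.set_printoptions(precision=4,suppress=True)
s=r.get_state()
b=onz("wrist",[(293,151),(282,350)],.1,s);d=b[0]-b[1];print(b,np.linalg.norm(d),np.degrees(np.arctan2(d[1],d[0])))
e=d/np.linalg.norm(d);c=b[0]-.06*e;print("centre",c)
print(go([c[0],c[1],.071],np.degrees(np.arctan2(d[1],d[0]))-90),s["tool_pos"])
E
```

```text
[[ 0.5733  0.0421  0.1   ]
 [ 0.5385 -0.0586  0.1   ]] 0.10650027060154828 70.90823344457309
centre [ 0.5537 -0.0146  0.1   ]
(array([-0.0047,  0.003 , -0.0009]), array([-0.0037,  0.001 ,  0.0418]), {'clock': 2.2, 'q': array([-0.1273,  0.8196,  0.1034,  1.9062, -0.1836,  0.4286, -0.1804]), 'qd': array([-0.0037, -0.0489,  0.0149, -0.0259,  0.0003,  0.0118, -0.0013]), 'joint_torque': array([  0.093 , -48.8755,   2.6156,  -7.6703,  -0.0408,  -0.0929,
         0.0142]), 'tool_pos': array([ 0.5522, -0.0093,  0.0701]), 'eef_rot': array([ 0.8023,  0.5969, -0.0015, -0.0012]), 'contact_force': array([-1.0202, -0.1165,  1.2465]), 'moment': array([-0.0426,  0.0499, -0.0236]), 'finger_force': 0.0, 'opening': 0.996769674146911}) [ 0.5522 -0.0093  0.0701]
```

carry_out:
  plan:
    - {"rot":[0,0,0.026],"xyz":[-0.005,0.002,0],"grip":0}
    - {"rot":[0,0,0.026],"xyz":[-0.005,0.002,0],"grip":80}
    - {"rot":[0,0,0.026],"xyz":[-0.005,0.002,0],"grip":160}
    - {"rot":[0,0,0.026],"xyz":[-0.005,0.002,0],"grip":190}
    - {"rot":[0,0,0.026],"xyz":[-0.005,0.002,0],"grip":210}
    - {"rot":[0,0,0.026],"xyz":[-0.005,0.002,0],"grip":230}
    - {"rot":[0,0,0.026],"xyz":[-0.005,0.002,0],"grip":255}
    - {"rot":[0,0,0.026],"xyz":[-0.005,0.002,0],"grip":255}
  squeeze: 30

```text
clock: 2.87
tool_pos: [0.5541, -0.0148, 0.0717]
eef_rot: [0.81, 0.586, 0.0, -0.0]
contact_force: [0.3, -0.3, 0.3]
opening: 0.494
finger_force: 0.0
```

carry_out:
  plan:
    - {"rot":[0,0,0],"xyz":[0,0,0],"grip":255}
    - {"rot":[0,0,0],"xyz":[0,0,0],"grip":255}
    - {"rot":[0,0,0],"xyz":[0,0,-0.001],"grip":255}
    - {"rot":[0,0,0],"xyz":[0,0,-0.004],"grip":255}
    - {"rot":[0,0,0],"xyz":[0,0,-0.009],"grip":255}
    - {"rot":[0,0,0],"xyz":[0,0,-0.014],"grip":255}
    - {"rot":[0,0,0],"xyz":[0,0,-0.018],"grip":255}
    - {"rot":[0,0,0],"xyz":[0,0,-0.02],"grip":255}
  squeeze: 40

```text
clock: 3.53
tool_pos: [0.5546, -0.015, 0.0925]
eef_rot: [0.81, 0.586, 0.001, 0.0]
contact_force: [0.2, -0.1, -0.1]
opening: 0.003
finger_force: 0.0
```

```bash
python3 - <<'E'
from h import *
s=r.get_state();print(s["tool_pos"],s["contact_force"],s["moment"],s["opening"],s["finger_force"],s["clock"],go([0,0,0],-18)[1])
cv2.imwrite("pics/w3.png",r.snapshot("wrist")[:,:,::-1])
E
```

```text
[ 0.55460932 -0.01499378  0.09254566] [ 0.19654107 -0.11435801 -0.07019753] [-0.122277    0.06333273  0.04047772] 0.002630065664719544 0.0 3.5333 [ 0.0013 -0.0004 -0.0039]
```

View pics/w3.png

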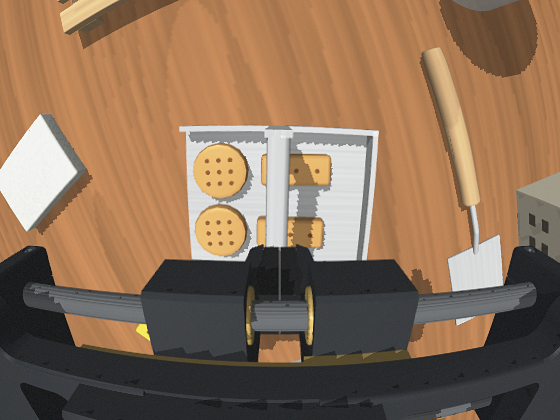

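The fingers shut on nothing: opening is 0 and there is no force. The w3 view shows the shut tips above or at the bar at (280,250), with the tray and biscuits undisturbed. I'll triangulate the bar's height.

```bash
python3 - <<'E'
from h import *
import pickle
np.set_printoptions(precision=4,suppress=True)
s1=pickle.load(open("w1.pkl","rb"));s3=r.get_state()
s2=dict(tool_pos=[.5522,-.0093,.0701],eef_rot=[.8023,.5969,-.0015,-.0012])
def pr(P,s):
    p=r.camera_params("wrist");H=p["hand_eye"];q=R.from_quat(s["eef_rot"]).inv().apply(np.array(P)-s["tool_pos"])
    c=H[:3,:3].T@(q-H[:3,3]);t=np.arctan2(np.hypot(*c[:2]),c[2]);return p["fx"]*t*c[:2]/np.hypot(*c[:2])+[p["cx"],p["cy"]]
print("TCP px",pr(s3["tool_pos"],s3))
R1,R2,R3=ray("wrist",[(346,194)],s1),ray("wrist",[(293,151)],s2),ray("wrist",[(278,130)],s3)
print("far bar end",cross2(R1,R2),cross2(R1,R3),cross2(ray("top",[(247,199)]),R1),cross2(ray("top",[(247,199)]),ray("scene",[(265,221)])))
R1,R3=ray("wrist",[(399,181)],s1),ray("wrist",[(378,131)],s3)
print("wall corner",cross2(R1,R3),cross2(ray("top",[(260,177)]),ray("scene",[(312,247)])))
print("bar ends scene/top",cross2(ray("top",[(247,199)]),ray("scene",[(262,222)])),cross2(ray("top",[(302,212)]),ray("scene",[(302,209)])))
E
```

```text
TCP px [280.2136 244.5818]
far bar end (array([0.5728, 0.0387, 0.0746]), np.float64(0.001908399588439473)) (array([0.5715, 0.0443, 0.092 ]), np.float64(0.004319337289148457)) (array([0.5703, 0.0451, 0.1017]), np.float64(0.004188525034453252)) (array([0.5479, 0.0019, 0.0801]), np.float64(0.10443844758712986))
wall corner (array([0.6438, 0.0203, 0.0216]), np.float64(0.0011523162283430173)) (array([0.6442, 0.0169, 0.0176]), np.float64(0.002315319537880171))
bar ends scene/top (array([ 0.546 , -0.002 ,  0.0797]), np.float64(0.11298728269494367)) (array([ 0.5705, -0.0287,  0.1344]), np.float64(0.10480343380427053))
```

```bash
python3 - <<'E'
from h import *
np.set_printoptions(precision=4,suppress=True)
T=lambda a,b:print(*cross2(ray("top",[a]),ray("scene",[b])))
T((247,200),(313,210));T((302,212),(265,225.5))
cv2.imwrite("pics/s2.png",cv2.resize(r.snapshot("scene")[175:285,220:350,::-1],(780,660))[:600])
s=r.get_state();print(s["tool_pos"],s["opening"],s["finger_force"])
E
```

```text
[0.585  0.0574 0.0846] 0.03097970683312349
[ 0.5443 -0.0674  0.0879] 0.00509024303499713
[ 0.5545 -0.0149  0.0922] 0.001541023439826137 0.0
```

View pics/s2.png

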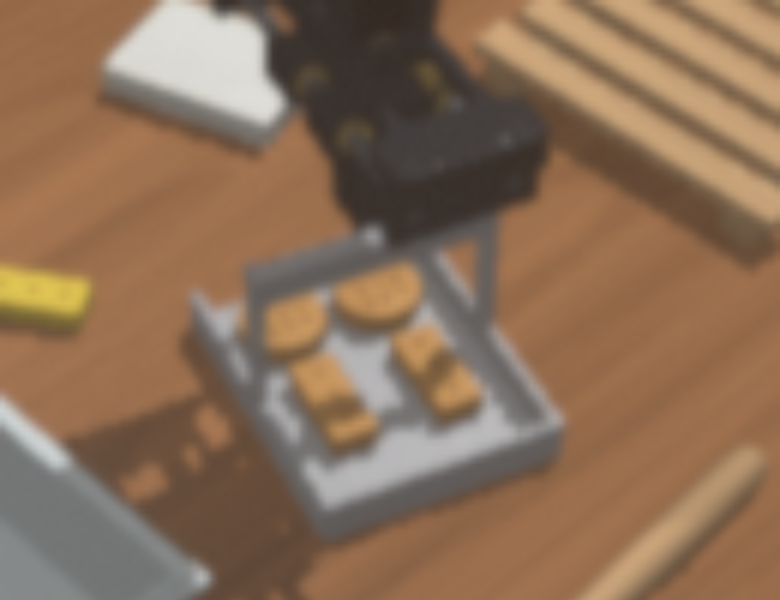

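The bystanders and biscuits are undisturbed. I lifted before the fingers had closed; they move at about 0.06 of full opening per row. I'll go up, reopen, descend again, and confirm the grip before lifting.

carry_out:
  plan:
    - {"rot":[0,0,0],"xyz":[0,0,-0.015],"grip":255}
    - {"rot":[0,0,0],"xyz":[0,0,-0.03],"grip":255}
    - {"rot":[0,0,0],"xyz":[0,0,-0.03],"grip":0}
    - {"rot":[0,0,0],"xyz":[0,0,-0.03],"grip":0}
    - {"rot":[0,0,0],"xyz":[0,0,-0.03],"grip":0}
    - {"rot":[0,0,0],"xyz":[0,0,-0.03],"grip":0}
    - {"rot":[0,0,0],"xyz":[0,0,-0.03],"grip":0}
    - {"rot":[0,0,0],"xyz":[0,0,-0.03],"grip":0}

```text
clock: 4.3
tool_pos: [0.5537, -0.0149, 0.121]
eef_rot: [0.81, 0.586, -0.0, -0.0]
contact_force: [-0.0, -0.4, 0.4]
opening: 0.435
finger_force: 0.0
```

carry_out:
  plan:
    - {"rot":[0,0,0],"xyz":[0,0,0],"grip":0}
    - {"rot":[0,0,0],"xyz":[0,0,0],"grip":0}
    - {"rot":[0,0,0],"xyz":[0,0,0.015],"grip":0}
    - {"rot":[0,0,0],"xyz":[0,0,0.03],"grip":0}
    - {"rot":[0,0,0],"xyz":[0,0,0.042],"grip":0}
    - {"rot":[0,0,0],"xyz":[0,0,0.05],"grip":0}
    - {"rot":[0,0,0],"xyz":[0,0,0.053],"grip":120}
    - {"rot":[0,0,0],"xyz":[0,0,0.053],"grip":255}

```text
clock: 4.97
tool_pos: [0.5537, -0.0149, 0.068]
eef_rot: [0.81, 0.586, -0.0, -0.0]
contact_force: [-0.6, 0.1, 0.6]
opening: 0.785
finger_force: 0.0
```

carry_out:
  plan:
    - {"rot":[0,0,0],"xyz":[0,0,0],"grip":255}
    - {"rot":[0,0,0],"xyz":[0,0,0],"grip":255}
    - {"rot":[0,0,0],"xyz":[0,0,0],"grip":255}
    - {"rot":[0,0,0],"xyz":[0,0,0],"grip":255}
    - {"rot":[0,0,0],"xyz":[0,0,0],"grip":255}
    - {"rot":[0,0,0],"xyz":[0,0,0],"grip":255}
    - {"rot":[0,0,0],"xyz":[0,0,0],"grip":255}
    - {"rot":[0,0,0],"xyz":[0,0,0],"grip":255}

```text
clock: 5.63
tool_pos: [0.5541, -0.0149, 0.0687]
eef_rot: [0.81, 0.586, 0.0, -0.0]
contact_force: [0.1, -0.5, -0.5]
opening: 0.182
finger_force: 0.0
```

carry_out:
  plan:
    - {"rot":[0,0,0],"xyz":[0,0,0],"grip":255}
    - {"rot":[0,0,0],"xyz":[0,0,0],"grip":255}
    - {"rot":[0,0,0],"xyz":[0,0,0],"grip":255}
    - {"rot":[0,0,0],"xyz":[0,0,0],"grip":255}

```text
clock: 5.97
tool_pos: [0.5537, -0.0149, 0.0686]
eef_rot: [0.81, 0.586, -0.0, -0.0]
contact_force: [-1.7, 0.8, 2.4]
opening: 0.13
finger_force: 40.0
```

Gripped at opening 0.13 (≈11.5 mm) with 40 N. Lifting smoothly.

carry_out:
  plan:
    - {"rot":[0,0,0],"xyz":[0,0,-0.003],"grip":255}
    - {"rot":[0,0,0],"xyz":[0,0,-0.01],"grip":255}
    - {"rot":[0,0,0],"xyz":[0,0,-0.022],"grip":255}
    - {"rot":[0,0,0],"xyz":[0,0,-0.037],"grip":255}
    - {"rot":[0,0,0],"xyz":[0,0,-0.053],"grip":255}
    - {"rot":[0,0,0],"xyz":[0,0,-0.067],"grip":255}
    - {"rot":[0,0,0],"xyz":[0,0,-0.077],"grip":255}
    - {"rot":[0,0,0],"xyz":[0,0,-0.08],"grip":255}
  squeeze: 45

```text
clock: 6.63
tool_pos: [0.5551, -0.015, 0.1503]
eef_rot: [0.81, 0.586, 0.001, 0.001]
contact_force: [0.2, -0.7, -5.1]
opening: 0.127
finger_force: 45.0
```

```bash
python3 - <<'E'
from h import *
np.set_printoptions(precision=4,suppress=True)
s=r.get_state();print(s["contact_force"],s["moment"],s["opening"],s["tool_pos"])
cv2.imwrite("pics/w4.png",r.snapshot("wrist")[:,:,::-1])
im=r.snapshot("top");cv2.imwrite("pics/t4.png",im[:,:,::-1])
# tub rim corners from mask around top (349..457,171..279), min-area rect
hsv=cv2.cvtColor(cv2.imread("pics/top0.png"),cv2.COLOR_BGR2HSV)
for nm,m,box,z in(("tub",hsv[...,1]<60,(330,155,475,295),.075),("rack",cv2.inRange(hsv,(12,60,140),(30,140,255))>0,(70,175,200,290),.024)):
    M=np.zeros(m.shape,np.uint8);x0,y0,x1,y1=box;M[y0:y1,x0:x1]=m[y0:y1,x0:x1]*255
    M=cv2.morphologyEx(M,cv2.MORPH_OPEN,np.ones((3,3)))
    M=cv2.morphologyEx(M,cv2.MORPH_CLOSE,np.ones((21,21)))
    c=max(cv2.findContours(M,0,2)[0],key=cv2.contourArea)[:,0]
    w=onz("top",c,z)[:,:2];print(nm,cv2.minAreaRect(w.astype(np.float32)))
E
```

```text
[ 0.1777 -0.6732 -5.0754] [-0.1053  0.002   0.0042] 0.12693676807125842 [ 0.5551 -0.015   0.1503]
tub ((0.5123633146286011, -0.27860212326049805), (0.22062239050865173, 0.23251771926879883), 88.72407531738281)
rack ((0.5267050862312317, 0.3067048490047455), (0.22395920753479004, 0.18900229036808014), 89.27444458007812)
```

The lift was clean (5 N, grip holding). Tub centre is about (0.512, -0.280) and rack about (0.53, 0.306). Carrying level, slowly, to the tub.

carry_out:
  plan:
    - {"rot":[0,0,-0.003],"xyz":[-0.0025,0.001,-0.002],"grip":255}
    - {"rot":[0,0,-0.01],"xyz":[-0.0086,0.0035,-0.006],"grip":255}
    - {"rot":[0,0,-0.021],"xyz":[-0.0184,0.0076,-0.012],"grip":255}
    - {"rot":[0,0,-0.036],"xyz":[-0.032,0.0131,-0.018],"grip":255}
    - {"rot":[0,0,-0.056],"xyz":[-0.0492,0.0202,-0.024],"grip":255}
    - {"rot":[0,0,-0.078],"xyz":[-0.0688,0.0283,-0.028],"grip":255}
    - {"rot":[0,0,-0.102],"xyz":[-0.0897,0.0368,-0.03],"grip":255}
    - {"rot":[0,0,-0.126],"xyz":[-0.1106,0.0454,-0.03],"grip":255}

```text
clock: 7.4
tool_pos: [0.5626, -0.1369, 0.1793]
eef_rot: [0.771, 0.636, -0.0, 0.001]
contact_force: [1.1, -0.2, -3.7]
opening: 0.127
finger_force: 45.0
```

```bash
python3 - <<'E'
from h import *
x,w,s=go([.575,-.28,.178],-2);print(x,w,s["tool_pos"],s["opening"],s["q"])
E
```

```text
[-0.1381  0.0394  0.0014] [ 0.0007  0.001  -0.1565] [ 0.56262017 -0.13693791  0.17927112] 0.12691142171002648 [ 0.09803547  0.67445512  0.10338519  1.75666676 -0.09710852  0.71462377
  0.06092702]
```

carry_out:
  plan:
    - {"rot":[0,0,-0.023],"xyz":[-0.0207,0.0059,0],"grip":255}
    - {"rot":[0,0,-0.047],"xyz":[-0.0414,0.0118,0],"grip":255}
    - {"rot":[0,0,-0.07],"xyz":[-0.0621,0.0177,0],"grip":255}
    - {"rot":[0,0,-0.092],"xyz":[-0.0815,0.0232,0],"grip":255}
    - {"rot":[0,0,-0.112],"xyz":[-0.0994,0.0284,0],"grip":255}
    - {"rot":[0,0,-0.13],"xyz":[-0.1146,0.0327,0],"grip":255}
    - {"rot":[0,0,-0.144],"xyz":[-0.127,0.0362,0.001],"grip":255}
    - {"rot":[0,0,-0.153],"xyz":[-0.135,0.0386,0.001],"grip":255}

```text
clock: 8.07
tool_pos: [0.5733, -0.2781, 0.1774]
eef_rot: [0.722, 0.692, -0.001, 0.0]
contact_force: [-0.5, -1.0, -4.4]
opening: 0.133
finger_force: 45.0
```

carry_out:
  plan:
    - {"rot":[0,0,-0.003],"xyz":[-0.003,0.0008,0],"grip":255}
    - {"rot":[0,0,-0.003],"xyz":[-0.003,0.0008,0],"grip":255}
    - {"rot":[0,0,-0.003],"xyz":[-0.003,0.0008,0.002],"grip":255}
    - {"rot":[0,0,-0.003],"xyz":[-0.003,0.0008,0.006],"grip":255}
    - {"rot":[0,0,-0.003],"xyz":[-0.003,0.0008,0.01],"grip":255}
    - {"rot":[0,0,-0.003],"xyz":[-0.003,0.0008,0.013],"grip":255}
    - {"rot":[0,0,-0.003],"xyz":[-0.003,0.0008,0.014],"grip":255}
    - {"rot":[0,0,-0.003],"xyz":[-0.003,0.0008,0.014],"grip":255}

```text
clock: 8.73
tool_pos: [0.5752, -0.2766, 0.163]
eef_rot: [0.72, 0.694, -0.0, -0.001]
contact_force: [1.0, -0.4, -4.3]
opening: 0.128
finger_force: 45.0
```

```bash
python3 - <<'E'
from h import *
np.set_printoptions(precision=4,suppress=True)
x,w,s=go([.575,-.28,.165],-2);print(x,w,s["tool_pos"],s["opening"],s["q"],s["clock"])
s=r.get_state();cv2.imwrite("pics/w5.png",r.snapshot("wrist")[:,:,::-1])
L=np.array([.5,-.28,.095]);y=np.array([np.cos(np.radians(-2)),np.sin(np.radians(-2)),0])
Q=R.from_quat(s["eef_rot"])
T0=R.from_matrix(np.c_[np.cross(y,[0,0,-1.]),y,[0,0,-1.]])
for th,zl in zip([4,9,14,18,22,26,30,34,38,40,40],[.094,.092,.09,.087,.084,.081,.078,.076,.075,.075,.075]):
    for sg in(1,-1):
        T=T0*R.from_euler("x",sg*th,degrees=True)
        xt=-T.apply([0,1,0]);zt=-T.apply([0,0,1])
        if xt[2]>0: continue
        P=np.array([.5,-.28,zl])-.075*xt+.0646*zt
        print(th,P,Q.inv().apply(P-s["tool_pos"]),(Q.inv()*T).as_rotvec())
E
```

```text
[-0.0034 -0.0001 -0.002 ] [-0.001  -0.0005 -0.0006] [ 0.5752 -0.2766  0.163 ] 0.1279811712933396 [ 0.3566  0.7663  0.0361  1.5803 -0.0352  0.7967  0.3718] 8.7333
4 [ 0.5703 -0.2825  0.1637] [-0.006  -0.0047 -0.0006] [-0.0708 -0.0004 -0.0006]
9 [ 0.5639 -0.2822  0.1675] [-0.006  -0.0111 -0.0045] [-0.158  -0.0004 -0.0006]
14 [ 0.5571 -0.282   0.1708] [-0.006  -0.0179 -0.0078] [-0.2453 -0.0004 -0.0007]
18 [ 0.5513 -0.2818  0.1716] [-0.006  -0.0237 -0.0085] [-0.3151 -0.0004 -0.0007]
22 [ 0.5453 -0.2816  0.172 ] [-0.006  -0.0297 -0.0089] [-0.3849 -0.0003 -0.0007]
26 [ 0.5391 -0.2814  0.1719] [-0.006  -0.036  -0.0089] [-0.4547 -0.0003 -0.0007]
30 [ 0.5326 -0.2811  0.1714] [-0.006  -0.0424 -0.0084] [-0.5246 -0.0003 -0.0007]
34 [ 0.526  -0.2809  0.1715] [-0.006  -0.049  -0.0084] [-0.5944 -0.0003 -0.0007]
38 [ 0.5193 -0.2807  0.1721] [-0.006  -0.0557 -0.009 ] [-0.6642 -0.0003 -0.0007]
40 [ 0.5159 -0.2806  0.1727] [-0.006  -0.0591 -0.0096] [-0.6991 -0.0002 -0.0007]
40 [ 0.5159 -0.2806  0.1727] [-0.006  -0.0591 -0.0096] [-0.6991 -0.0002 -0.0007]
```

View pics/w5.png

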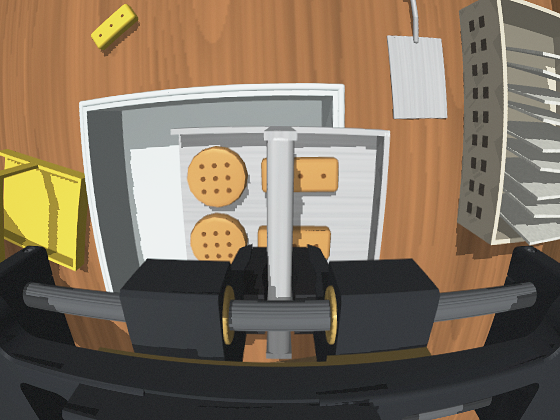

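The wrist view shows the tray level over the tub with all four biscuits in place and the lip at (180,180), around mid-tub. Before tipping I need to check joint 6: tipping toward the robot could hit its lower limit. I'll fit a simple kinematic model to the logged states and compare tip directions.

```bash
cat > k.py <<'E'
from h import *
import itertools,pickle
from scipy.optimize import least_squares
LO=np.array([-3.01,-.46,-1.47,.13,-1,.04,-2.66]);HI=np.array([3.01,2.08,1.51,2.56,4.14,2.09,2.66])
def fk(q,sg,L,off):
    s1,s3,s5,s7=sg;A=R.from_euler
    a=A("z",s1*q[0]);b=a*A("y",q[1]);c=b*A("z",s3*q[2])*A("y",q[3]);d=c*A("z",s5*q[4])*A("y",q[5])
    p=np.array([0,0,L[0]])+b.apply([0,0,L[1]])+c.apply([0,0,L[2]])+d.apply([0,0,L[3]])
    return p,d*A("z",s7*q[6]+off)
s0=dict(q=[-1.2671825,.68997462,-.19454439,1.56636051,.15732767,.90248887,-.21509458],tool_pos=[.1664552,.60172044,.2148123],eef_rot=[.134432378,.990922345,-.000915538,-.0000556725])
s2=dict(q=[-.1273,.8196,.1034,1.9062,-.1836,.4286,-.1804],tool_pos=[.5522,-.0093,.0701],eef_rot=[.8023,.5969,-.0015,-.0012])
S=[s0,pickle.load(open("w1.pkl","rb")),s2,r.get_state()]
best=None
for sg in itertools.product((1,-1),repeat=4):
  for o0 in(0,np.pi/2,np.pi,-np.pi/2):
    f=lambda v:np.concatenate([np.r_[fk(s["q"],sg,v[:4],v[4])[0]-s["tool_pos"],.3*(R.from_quat(s["eef_rot"]).inv()*fk(s["q"],sg,v[:4],v[4])[1]).as_rotvec()] for s in S])
    o=least_squares(f,[.35,.56,.35,.35,o0])
    if best is None or o.cost<best[0]:best=(o.cost,sg,o.x)
_,SG,V=best
def F(q):return fk(q,SG,V[:4],V[4])
def pose(L,yaw,th):  # yaw = direction of tray +x (deg)
    a=np.radians(yaw+180);y=np.array([np.cos(a),np.sin(a),0]);z=np.array([0,0,-1.])
    T=R.from_matrix(np.c_[np.cross(y,z),y,z])*R.from_euler("x",-th,degrees=True)
    return np.array(L)+.075*T.apply([0,1,0])-.0646*T.apply([0,0,1]),T
def ik(P,T,q0,clip=True):
    def f(q):
        p,M=F(q);return np.r_[(p-P)*10,(T.inv()*M).as_rotvec()*3,(q-q0)*.003]
    o=least_squares(f,np.clip(q0,LO+.001,HI-.001),bounds=(LO,HI))
    p,M=F(o.x);return o.x,np.linalg.norm(p-P),np.linalg.norm((T.inv()*M).as_rotvec())
E
python3 - <<'E'
from k import *
np.set_printoptions(precision=2,suppress=True)
print(best)
q0=np.array(r.get_state()["q"])
for sgn in(1,-1):
  q=q0;P=None
  for k in range(0,181,15):
    yaw=178+sgn*k; d=np.radians(yaw)
    L=[.512+.0*np.cos(d),-.28+.0*np.sin(d),.095]
    C,T=pose(L,yaw,0);q,e,w=ik(C,T,q)
    t=q;m=9;out=None
    for th in range(4,41,4):
        t2,e2,w2=ik(*pose([L[0],L[1],.095-.0005*th],yaw,th),t);m=min(m,(t2-LO).min(),(HI-t2).min())
        st=np.abs(t2-t).max();out=(max(e2,out[0]) if out else e2,max(w2,out[1]) if out else w2,max(st,out[2]) if out else st);t=t2
    print(yaw,"lvl",q,round(e,4),round(w,3),"| tilt",t,"err",np.array(out),"mar",round(m,2))
E
```

```text
(np.float64(0.004117262530529248), (-1, -1, -1, -1), array([-4.2 ,  0.52,  0.38, -4.26,  1.57]))
178 lvl [ 0.43  0.8   0.03  1.51 -0.03  0.82  0.44] 0.0 0.0 | tilt [ 0.11  1.36 -0.    0.13 -0.05  1.57  0.09] err [0.01 0.62 1.38] mar 0.0
193 lvl [ 0.45  0.79 -0.04  1.55  0.04  0.8   0.62] 0.0 0.0 | tilt [-0.12  1.35 -0.08  0.13  0.    1.57  0.12] err [0.01 0.6  1.42] mar 0.0
208 lvl [ 0.47  0.77 -0.11  1.59  0.11  0.78  0.8 ] 0.0 0.0 | tilt [-0.34  1.33 -0.15  0.13  0.05  1.57  0.15] err [0.01 0.57 0.94] mar 0.0
223 lvl [ 0.49  0.76 -0.18  1.64  0.18  0.76  0.98] 0.0 0.0 | tilt [-0.57  1.3  -0.23  0.13  0.1   1.57  0.18] err [0.01 0.55 0.87] mar 0.0
238 lvl [ 0.53  0.74 -0.25  1.7   0.25  0.73  1.17] 0.0 0.0 | tilt [-0.81  1.28 -0.29  0.13  0.16  1.57  0.19] err [0.01 0.51 1.18] mar 0.0
253 lvl [ 0.58  0.72 -0.32  1.76  0.32  0.71  1.36] 0.0 0.0 | tilt [-1.06  1.24 -0.34  0.13  0.2   1.57  0.19] err [0.01 0.48 0.82] mar 0.0
268 lvl [ 0.63  0.71 -0.39  1.82  0.4   0.69  1.55] 0.0 0.0 | tilt [-1.32  1.21 -0.38  0.13  0.24  1.57  0.18] err [0.01 0.45 1.11] mar 0.0
283 lvl [ 0.7   0.7  -0
[... 1929 characters left out ...]
r 0.0
58 lvl [ 0.28  0.79  0.57  1.73 -0.56  0.8  -1.01] 0.0 0.0 | tilt [ 1.91  1.27  0.59  0.13 -0.44  1.57 -0.17] err [0.01 0.5  0.91] mar 0.0
43 lvl [ 0.23  0.78  0.64  1.79 -0.63  0.79 -1.2 ] 0.0 0.0 | tilt [ 2.16  1.24  0.66  0.13 -0.51  1.57 -0.17] err [0.01 0.46 1.07] mar 0.0
28 lvl [ 0.17  0.78  0.7   1.84 -0.7   0.79 -1.41] 0.0 0.0 | tilt [ 2.43  1.2   0.67  0.13 -0.53  1.57 -0.15] err [0.01 0.43 0.81] mar 0.0
13 lvl [ 0.1   0.78  0.77  1.89 -0.76  0.79 -1.62] 0.0 0.0 | tilt [ 2.72  1.17  0.68  0.13 -0.56  1.58 -0.11] err [0.01 0.4  1.34] mar 0.0
-2 lvl [ 0.03  0.79  0.84  1.92 -0.82  0.81 -1.85] 0.0 0.0 | tilt [ 3.01  1.16  1.1   0.13 -1.    1.6  -0.05] err [0.01 0.38 0.95] mar 0.0
```

The tool-down states can't separate base height from tool length. A small 5.7° tilt, well below the sliding angle, will settle it.

carry_out:
  plan:
    - {"rot":[-0.02,0,0],"xyz":[-0.001,0,-0.001],"grip":255}
    - {"rot":[-0.05,0,0],"xyz":[-0.003,0,-0.004],"grip":255}
    - {"rot":[-0.08,0,0],"xyz":[-0.003,0,-0.007],"grip":255}
    - {"rot":[-0.1,0,0],"xyz":[-0.003,0,-0.01],"grip":255}
    - {"rot":[-0.1,0,0],"xyz":[-0.003,0,-0.01],"grip":255}
    - {"rot":[-0.1,0,0],"xyz":[-0.003,0,-0.01],"grip":255}

```text
clock: 9.28
tool_pos: [0.5752, -0.2803, 0.1739]
eef_rot: [0.719, 0.693, 0.035, 0.036]
contact_force: [0.6, -0.2, -3.4]
opening: 0.127
finger_force: 45.0
```

```bash
python3 - <<'E'
from h import *
import pickle
pickle.dump(r.get_state(),open("t1.pkl","wb"))
s5=dict(q=[.3566,.7663,.0361,1.5803,-.0352,.7967,.3718],tool_pos=[.5752,-.2766,.163],eef_rot=[.72,.694,0,-.001])
pickle.dump(s5,open("s5.pkl","wb"))
s=r.get_state();print(s["q"],s["tool_pos"],s["eef_rot"],s["clock"])
E
python3 - <<'E'
import re
t=open("k.py").read()
t=t.replace('S=[s0,pickle.load(open("w1.pkl","rb")),s2,r.get_state()]','s3=dict(q=[-.86240089,.50729443,-.00280963,2.02452535,.00240198,.61006345,-.37045053],tool_pos=[.34084241,.32838819,.20749413],eef_rot=[.512,.859,0,0])\nS=[s0,pickle.load(open("w1.pkl","rb")),s2,s3]+[pickle.load(open(f,"rb")) for f in("s5.pkl","t1.pkl")]')
# elbow and wrist x-offsets plus a base yaw as extra parameters
t=t.replace("b.apply([0,0,L[1]])+c.apply([0,0,L[2]])","b.apply([L[4],0,L[1]])+c.apply([L[5],0,L[2]])").replace('a=A("z",s1*q[0])','a=A("z",s1*q[0]+L[6])').replace("v[:4],v[4]","v[:7],v[7]").replace("V[:4],V[4]","V[:7],V[7]").replace("[.35,.56,.35,.35,o0]","[.35,.56,.35,.35,0,0,0,o0]")
open("k.py","w").write(t)
E
python3 - <<'E'
from k import *
np.set_printoptions(precision=4,suppress=True);print(best)
for s in S:
    p,M=F(s["q"]);print(p-s["tool_pos"],(R.from_quat(s["eef_rot"]).inv()*M).as_rotvec())
E
```

```text
[ 4.00862115e-01  7.15800067e-01 -3.30121365e-05  1.66892811e+00
 -5.74695905e-02  6.64284177e-01  4.08014964e-01] [ 0.57520527 -0.28034215  0.17392413] [0.71897372 0.69324291 0.03460508 0.03596594] 9.2833
(np.float64(9.723577023621288e-05), (-1, -1, -1, -1), array([ 0.3564,  0.5627,  0.3469,  0.3548,  0.0016,  0.0007, -0.0791,
        1.4921]))
[0.0036 0.0001 0.0038] [0.     0.0001 0.0004]
[-0.0019  0.0048 -0.0022] [0.     0.     0.0004]
[-0.0019  0.0023 -0.002 ] [0.     0.0004 0.0003]
[-0.0064  0.0058  0.0004] [ 0.0003 -0.0001 -0.0002]
[-0.0021 -0.004  -0.0003] [-0.0005 -0.0008 -0.0009]
[-0.0006 -0.0046  0.0003] [ 0.0003 -0.0079  0.    ]
```

The model now fits to a few mm. Rerunning the tip-direction comparison.

```bash
cat > sweep.py <<'E'
from k import *
np.set_printoptions(precision=2,suppress=True)
q0=np.array(r.get_state()["q"])
for sgn in(1,-1):
  q=q0
  for k in range(0,166,15):
    yaw=178+sgn*k
    L=[.512,-.28,.095]
    q,e,w=ik(*pose(L,yaw,0),q)
    t=q;m=9;mx=np.zeros(3)
    for th in range(4,41,4):
        t2,e2,w2=ik(*pose([L[0],L[1],.095-.0005*th],yaw,th),t);m=min(m,(t2-LO).min(),(HI-t2).min())
        mx=np.maximum(mx,[e2,w2,np.abs(t2-t).max()]);t=t2
    print(yaw,"lvl",q,round(e+w,3),"tilt",t,"err",mx,"mar",round(m,2))
E
python3 sweep.py
```

```text
178 lvl [ 0.35  0.79  0.03  1.54 -0.03  0.82  0.36] 0.0 tilt [ 1.08  0.73 -0.64  2.11 -1.    0.04  1.64] err [0.02 0.16 0.91] mar 0.0
193 lvl [ 0.37  0.77 -0.04  1.57  0.04  0.8   0.54] 0.0 tilt [ 1.21  0.84 -0.79  2.12 -1.    0.04  1.95] err [0.01 0.06 0.85] mar 0.0
208 lvl [ 0.38  0.76 -0.11  1.62  0.11  0.77  0.71] 0.0 tilt [ 1.28  0.92 -0.88  2.05 -0.04  0.17  1.25] err [0.  0.  0.1] mar 0.13
223 lvl [ 0.41  0.74 -0.19  1.67  0.19  0.75  0.88] 0.0 tilt [ 1.26  0.95 -0.87  1.89 -0.06  0.47  1.49] err [0.   0.   0.09] mar 0.43
238 lvl [ 0.44  0.73 -0.26  1.73  0.26  0.72  1.06] 0.0 tilt [ 1.21  0.99 -0.83  1.72 -0.04  0.74  1.66] err [0.   0.   0.09] mar 0.63
253 lvl [ 0.49  0.71 -0.33  1.79  0.34  0.7   1.24] 0.0 tilt [ 1.13  1.02 -0.8   1.55  0.01  1.    1.81] err [0.   0.   0.09] mar 0.67
268 lvl [ 0.54  0.7  -0.41  1.84  0.42  0.68  1.42] 0.0 tilt [ 1.04  1.07 -0.78  1.4   0.07  1.23  1.96] err [0.   0.   0.08] mar 0.68
283 lvl [ 0.6   0.7  -0.48  1.89  0.5   0.67  1.62] 0.0 tilt [ 0.95  1.1  -0.77  1.26  0.14  1.44  2.11] err [0.   0.   0.08] mar 0.55
298 lvl [ 0.68  0.7  -0.5
[... 1418 characters left out ...]
 err [0.   0.   0.08] mar 0.28
73 lvl [ 0.25  0.78  0.53  1.69 -0.51  0.81 -0.85] 0.0 tilt [-0.48  1.07  1.07  1.81 -0.31  0.62 -1.38] err [0.   0.   0.08] mar 0.44
58 lvl [ 0.21  0.78  0.6   1.75 -0.58  0.8  -1.03] 0.0 tilt [-0.42  1.11  1.08  1.65 -0.29  0.89 -1.6 ] err [0.   0.   0.08] mar 0.43
43 lvl [ 0.17  0.77  0.67  1.81 -0.65  0.79 -1.21] 0.0 tilt [-0.34  1.15  1.07  1.48 -0.3   1.14 -1.79] err [0.   0.   0.08] mar 0.39
28 lvl [ 0.11  0.77  0.74  1.87 -0.72  0.79 -1.4 ] 0.0 tilt [-0.24  1.18  1.05  1.33 -0.32  1.37 -1.98] err [0.   0.   0.09] mar 0.34
13 lvl [ 0.05  0.78  0.81  1.91 -0.79  0.8  -1.61] 0.0 tilt [-0.14  1.2   1.02  1.2  -0.37  1.56 -2.17] err [0.   0.   0.09] mar 0.28
```

Tipping toward the robot is infeasible because joint 6 hits its limit. With the tray's +x toward world -y (yaw 268°) every joint keeps at least 0.6 rad of margin. So I'll level it, turn 90° above the tub, then tip.

```bash
cat > path.py <<'E'
from h import *
import sys
from scipy.spatial.transform import Slerp
np.set_printoptions(precision=4,suppress=True)
def show(P,T,fr):
    s=r.get_state();Q=R.from_quat(s["eef_rot"]);x=np.array(P)-s["tool_pos"];w=(T*Q.inv()).as_rotvec()
    for f in fr:
        M=R.from_rotvec(w*f)*Q;print(f,Q.inv().apply(x*f),(Q.inv()*M).as_rotvec())
def lvl(yaw):
    a=np.radians(yaw);y=np.array([np.cos(a),np.sin(a),0]);return R.from_matrix(np.c_[np.cross(y,[0,0,-1.]),y,[0,0,-1.]])
E
python3 - <<'E'
from path import *
# first level out with no yaw over first rows, then turn
s=r.get_state();Q=R.from_quat(s["eef_rot"])
P0=np.array([.575,-.28,.174]);P1=np.array([.512,-.195,.174])
for yaw,f in((-2,0),(0,.02),(4,.06),(9,.12),(14,.17),(20,.24),(26,.31),(32,.38)):
    T=lvl(yaw);print(yaw,Q.inv().apply(P0+(P1-P0)*f-s["tool_pos"]),(Q.inv()*T).as_rotvec())
E
```

```text
-2 [ 0.0003 -0.0002 -0.0001] [ 0.0999  0.0002 -0.0015]
0 [ 0.002  -0.0015 -0.0002] [ 0.0998  0.0019 -0.0364]
4 [ 0.0053 -0.0042 -0.0005] [ 0.0998  0.0054 -0.1062]
9 [ 0.0103 -0.0081 -0.0009] [ 0.0995  0.0098 -0.1934]
14 [ 0.0144 -0.0114 -0.0012] [ 0.0992  0.0141 -0.2805]
20 [ 0.0202 -0.016  -0.0017] [ 0.0986  0.0194 -0.3852]
26 [ 0.026  -0.0206 -0.0021] [ 0.0978  0.0246 -0.4898]
32 [ 0.0317 -0.0252 -0.0026] [ 0.0969  0.0298 -0.5944]
```

carry_out:
  plan:
    - {"rot":[0.02,0,0],"xyz":[0,0,0],"grip":255}
    - {"rot":[0.05,0.001,-0.02],"xyz":[0.001,-0.0008,-0.0001],"grip":255}
    - {"rot":[0.08,0.003,-0.06],"xyz":[0.003,-0.0024,-0.0003],"grip":255}
    - {"rot":[0.096,0.006,-0.12],"xyz":[0.006,-0.0048,-0.0005],"grip":255}
    - {"rot":[0.0995,0.0098,-0.1934],"xyz":[0.0103,-0.0081,-0.0009],"grip":255}
    - {"rot":[0.0992,0.0141,-0.2805],"xyz":[0.0144,-0.0114,-0.0012],"grip":255}
    - {"rot":[0.0986,0.0194,-0.3852],"xyz":[0.0202,-0.016,-0.0017],"grip":255}
    - {"rot":[0.0978,0.0246,-0.4898],"xyz":[0.026,-0.0206,-0.0021],"grip":255}

```text
clock: 9.95
tool_pos: [0.5561, -0.2531, 0.1734]
eef_rot: [0.527, 0.85, -0.0, 0.0]
contact_force: [0.5, -0.8, -4.4]
opening: 0.124
finger_force: 45.0
```

```bash
python3 - <<'E'
from path import *
s=r.get_state();print(s["tool_pos"],s["q"],s["opening"])
show([.512,-.195,.174],lvl(88),[1,.1,.2,.3,.4,.5,.6,.7,.8])
E
```

```text
[ 0.5561 -0.2531  0.1734] [ 0.4113  0.7179 -0.1059  1.6559  0.0998  0.7728  0.7196] 0.12350670158680059
1 [ 0.0716 -0.0138 -0.0006] [ 0.      0.0003 -1.0762]
0.1 [ 0.0072 -0.0014 -0.0001] [ 0.      0.     -0.1076]
0.2 [ 0.0143 -0.0028 -0.0001] [ 0.      0.0001 -0.2152]
0.3 [ 0.0215 -0.0041 -0.0002] [ 0.      0.0001 -0.3229]
0.4 [ 0.0286 -0.0055 -0.0002] [ 0.      0.0001 -0.4305]
0.5 [ 0.0358 -0.0069 -0.0003] [ 0.      0.0002 -0.5381]
0.6 [ 0.043  -0.0083 -0.0004] [ 0.      0.0002 -0.6457]
0.7 [ 0.0501 -0.0097 -0.0004] [ 0.      0.0002 -0.7533]
0.8 [ 0.0573 -0.011  -0.0005] [ 0.      0.0002 -0.861 ]
```

carry_out:
  plan:
    - {"rot":[0,0,-0.108],"xyz":[0.0072,-0.0014,0],"grip":255}
    - {"rot":[0,0,-0.215],"xyz":[0.0143,-0.0028,0],"grip":255}
    - {"rot":[0,0,-0.323],"xyz":[0.0215,-0.0041,0],"grip":255}
    - {"rot":[0,0,-0.43],"xyz":[0.0286,-0.0055,0],"grip":255}
    - {"rot":[0,0,-0.538],"xyz":[0.0358,-0.0069,0],"grip":255}
    - {"rot":[0,0,-0.646],"xyz":[0.043,-0.0083,0],"grip":255}
    - {"rot":[0,0,-0.753],"xyz":[0.0501,-0.0097,0],"grip":255}
    - {"rot":[0,0,-0.85],"xyz":[0.0565,-0.0109,0],"grip":255}

```text
clock: 10.62
tool_pos: [0.5214, -0.2072, 0.1736]
eef_rot: [0.13, 0.991, -0.0, 0.0]
contact_force: [-0.5, 0.1, -3.3]
opening: 0.127
finger_force: 45.0
```

carry_out:
  plan:
    - {"rot":[0,0,-0.08],"xyz":[0.005,0.001,0],"grip":255}
    - {"rot":[0,0,-0.14],"xyz":[0.009,0.0025,0],"grip":255}
    - {"rot":[0,0,-0.185],"xyz":[0.0125,0.0035,0],"grip":255}
    - {"rot":[0,0,-0.215],"xyz":[0.0148,0.0042,0],"grip":255}
    - {"rot":[0,0,-0.226],"xyz":[0.0155,0.0045,0],"grip":255}
    - {"rot":[0,0,-0.226],"xyz":[0.0155,0.0045,0],"grip":255}
    - {"rot":[0,0,-0.226],"xyz":[0.0155,0.0045,0],"grip":255}
    - {"rot":[0,0,-0.226],"xyz":[0.0155,0.0045,0],"grip":255}

```text
clock: 11.28
tool_pos: [0.5076, -0.1991, 0.1736]
eef_rot: [0.021, 1.0, 0.0, 0.0]
contact_force: [0.4, 0.3, -3.5]
opening: 0.127
finger_force: 45.0
```

```bash
python3 - <<'E'
from k import *
np.set_printoptions(precision=4,suppress=True)
s=r.get_state();print(s["tool_pos"],s["q"],s["opening"],s["clock"])
cv2.imwrite("pics/w6.png",r.snapshot("wrist")[:,:,::-1])
Q=R.from_quat(s["eef_rot"])
for th,zl in zip([0,1.5,4,7,10.5,14,18,22,26,30,34,37,40,40],[.1,.1,.099,.097,.095,.092,.088,.085,.082,.079,.077,.076,.075,.075]):
    P,T=pose([.512,-.27,zl],268,th);print(th,P,Q.inv().apply(P-s["tool_pos"]),(Q.inv()*T).as_rotvec())
E
```

```text
[ 0.5076 -0.1991  0.1736] [ 0.5372  0.6639 -0.4102  1.8456  0.3861  0.7106  1.4379] 0.12729431649839287 11.2833
0 [ 0.5146 -0.195   0.1646] [-0.0068  0.0044  0.009 ] [ 0.      0.0005 -0.0064]
1.5 [ 0.5146 -0.1968  0.1665] [-0.0068  0.0027  0.0071] [-0.0262  0.0006 -0.0064]
4 [ 0.5145 -0.1997  0.1687] [-0.0069 -0.0003  0.005 ] [-0.0698  0.0007 -0.0064]
7 [ 0.5143 -0.2035  0.1703] [-0.0069 -0.0041  0.0034] [-0.1222  0.0009 -0.0064]
10.5 [ 0.5142 -0.2081  0.1722] [-0.0069 -0.0087  0.0014] [-0.1832  0.0011 -0.0064]
14 [ 0.514  -0.2129  0.1728] [-0.007  -0.0135  0.0008] [-0.2443  0.0013 -0.0063]
18 [ 0.5138 -0.2187  0.1726] [-0.007  -0.0193  0.001 ] [-0.3141  0.0015 -0.0063]
22 [ 0.5136 -0.2247  0.173 ] [-0.007  -0.0253  0.0006] [-0.384   0.0017 -0.0063]
26 [ 0.5134 -0.2309  0.1729] [-0.0071 -0.0315  0.0007] [-0.4538  0.002  -0.0062]
30 [ 0.5131 -0.2374  0.1724] [-0.0071 -0.038   0.0012] [-0.5236  0.0022 -0.0062]
34 [ 0.5129 -0.244   0.1725] [-0.0072 -0.0446  0.0011] [-0.5934  0.0024 -0.0061]
37 [ 0.5127 -0.249   0.1727] [-0.0072 -0.0496  0.0009] [-0.6458  0.0026 -0.0061]
40 [ 0.5126 -0.2541  0.1727] [-0.0072 -0.0547  0.0009] [-0.6981  0.0027 -0.006 ]
40 [ 0.5126 -0.2541  0.1727] [-0.0072 -0.0547  0.0009] [-0.6981  0.0027 -0.006 ]
```

View pics/w6.png

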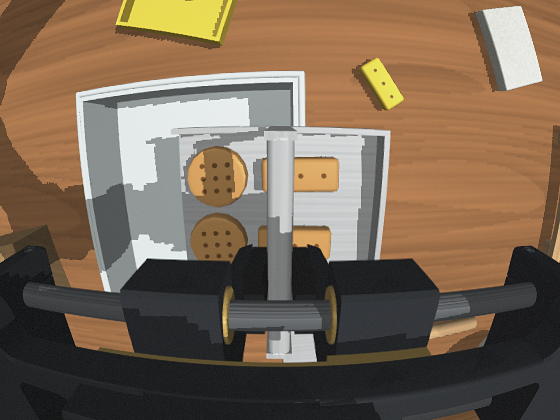

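Level over the tub, lip at column ~180 near tub mid-line, all four biscuits in place. Tipping.

carry_out:
  plan:
    - {"rot":[-0.026,0,-0.002],"xyz":[-0.002,0.002,0.003],"grip":255}
    - {"rot":[-0.07,0,-0.004],"xyz":[-0.004,0,0.004],"grip":255}
    - {"rot":[-0.122,0.001,-0.006],"xyz":[-0.006,-0.004,0.003],"grip":255}
    - {"rot":[-0.183,0.001,-0.006],"xyz":[-0.007,-0.0087,0.0014],"grip":255}
    - {"rot":[-0.244,0.001,-0.006],"xyz":[-0.007,-0.0135,0.001],"grip":255}
    - {"rot":[-0.314,0.001,-0.006],"xyz":[-0.007,-0.0193,0.001],"grip":255}
    - {"rot":[-0.384,0.002,-0.006],"xyz":[-0.007,-0.0253,0.001],"grip":255}
    - {"rot":[-0.454,0.002,-0.006],"xyz":[-0.007,-0.0315,0.001],"grip":255}
  squeeze: 50

```text
clock: 12.0
tool_pos: [0.5132, -0.2324, 0.1727]
eef_rot: [0.017, 0.974, 0.227, 0.005]
contact_force: [-0.7, 1.3, -5.2]
opening: 0.129
finger_force: 50.0
```

```bash
python3 - <<'E'
from k import *
np.set_printoptions(precision=4,suppress=True)
s=r.get_state();print(s["tool_pos"],s["q"],s["opening"],s["clock"],s["contact_force"])
Q=R.from_quat(s["eef_rot"])
for th,zl in zip([26,29,32,35,38,40],[.082,.08,.078,.076,.075,.075]):
    P,T=pose([.512,-.27,zl],268,th);print(th,Q.inv().apply(P-s["tool_pos"]),(Q.inv()*T).as_rotvec())
E
```

```text
[ 0.5132 -0.2324  0.1727] [ 0.9412  0.8815 -0.6999  1.5809  0.1134  0.9936  1.8676] 0.1293229878817047 12.0 [-0.7062  1.3104 -5.1526]
26 [-0.0001  0.0014  0.0004] [ 0.0035  0.0017 -0.0001]
29 [-0.0001 -0.0029 -0.0016] [-0.0489  0.0017 -0.0001]
32 [-0.0001 -0.0075 -0.0035] [-0.1013  0.0017 -0.    ]
35 [-0.0001 -0.0122 -0.0052] [-0.1536  0.0017  0.    ]
38 [-0.0001 -0.0167 -0.0075] [-0.206   0.0017  0.0001]
40 [-0.0001 -0.0195 -0.0096] [-0.2409  0.0017  0.0001]
```

carry_out:
  plan:
    - {"rot":[0,0,0],"xyz":[0,0,0],"grip":255}
    - {"rot":[-0.03,0,0],"xyz":[0,-0.002,-0.001],"grip":255}
    - {"rot":[-0.065,0,0],"xyz":[0,-0.0045,-0.002],"grip":255}
    - {"rot":[-0.1,0,0],"xyz":[0,-0.0075,-0.0035],"grip":255}
    - {"rot":[-0.15,0,0],"xyz":[0,-0.0122,-0.0052],"grip":255}
    - {"rot":[-0.206,0,0],"xyz":[0,-0.0167,-0.0075],"grip":255}
    - {"rot":[-0.24,0,0],"xyz":[0,-0.0195,-0.0096],"grip":255}
    - {"rot":[-0.24,0,0],"xyz":[0,-0.0195,-0.0096],"grip":255}

```text
clock: 12.67
tool_pos: [0.5121, -0.2542, 0.1712]
eef_rot: [0.017, 0.94, 0.34, 0.006]
contact_force: [-0.7, -0.7, -4.9]
opening: 0.124
finger_force: 50.1
```

carry_out:
  plan:
    - {"rot":[0,0,0],"xyz":[0,0,0],"grip":255}
    - {"rot":[0,0,0],"xyz":[0,0,0],"grip":255}
    - {"rot":[0,0,0],"xyz":[0,0,0],"grip":255}
    - {"rot":[0,0,0],"xyz":[0,0,0],"grip":255}
    - {"rot":[0,0,0],"xyz":[0,0,0],"grip":255}
    - {"rot":[0,0,0],"xyz":[0,0,0],"grip":255}

```text
clock: 13.17
tool_pos: [0.5124, -0.2521, 0.173]
eef_rot: [0.016, 0.94, 0.34, 0.006]
contact_force: [0.3, -0.8, -3.4]
opening: 0.126
finger_force: 50.0
```

```bash
python3 - <<'E'
from h import *
s=r.get_state();print(s["tool_pos"],s["opening"],s["clock"],s["contact_force"])
for n in("wrist","top","scene"):
    im=r.snapshot(n)[:,:,::-1];cv2.imwrite(f"pics/{n}7.png",im)
    h=cv2.cvtColor(np.ascontiguousarray(im),cv2.COLOR_BGR2HSV);m=cv2.inRange(h,(8,150,120),(22,255,255))
    m=cv2.morphologyEx(m,cv2.MORPH_OPEN,np.ones((3,3)))
    k,_,st,c=cv2.connectedComponentsWithStats(m)
    print(n,[(c[i].round(),st[i,4]) for i in range(1,k) if 60<st[i,4]<6000])
a=cv2.imread("pics/wrist7.png");b=cv2.imread("pics/scene7.png")[170:390,60:340];t=cv2.imread("pics/top7.png")[150:300,320:480]
cv2.imwrite("pics/m7.png",np.hstack([np.vstack([cv2.resize(a,(400,300)),cv2.resize(t,(400,300))]),cv2.resize(b,(400,600))]))
E
```

```text
[ 0.51235425 -0.25208951  0.17302684] 0.12560977250231306 13.1667 [ 0.29774836 -0.79743159 -3.4228117 ]
wrist []
top [(array([63.,  2.]), np.int32(731)), (array([480.,   5.]), np.int32(64)), (array([372.,   9.]), np.int32(93)), (array([260.,  14.]), np.int32(108)), (array([163.,  17.]), np.int32(89)), (array([48., 21.]), np.int32(81)), (array([402., 222.]), np.int32(157)), (array([427., 223.]), np.int32(91)), (array([404., 240.]), np.int32(104)), (array([430., 241.]), np.int32(123)), (array([  6., 321.]), np.int32(64)), (array([546., 411.]), np.int32(505))]
scene []
```

View pics/m7.png

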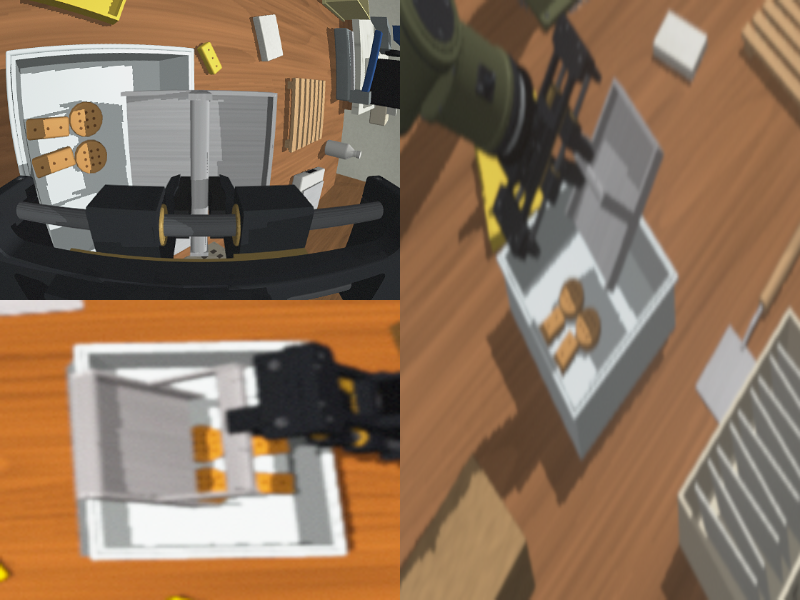

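The composite shows all four biscuits lying in the tub (wrist panel ~(65,140), scene panel ~(570,325)) and an empty tray. The tub hasn't moved. Next: lift clear, level out, carry to the rack.

```bash
python3 - <<'E'
from k import *
np.set_printoptions(precision=4,suppress=True)
s=r.get_state();Q=R.from_quat(s["eef_rot"]);p=np.array(s["tool_pos"])
for dz,dy,th in((.015,0,40),(.04,0,40),(.07,0,38),(.09,.01,33),(.1,.02,27),(.1,.035,21),(.1,.055,15),(.1,.08,9)):
    T=pose([0,0,0],268,th)[1];print(Q.inv().apply([0,dy,dz]),(Q.inv()*T).as_rotvec())
q=np.array(s["q"])
for y in np.linspace(-.17,.306,8):
    q,e,w=ik(np.array([.53,y,.2]),pose([0,0,0],268,0)[1],q);print(q,round(e,4),round(w,3))
E
```

```text
[ 0.      0.0096 -0.0115] [-0.0042 -0.0007  0.0003]
[ 0.      0.0256 -0.0307] [-0.0042 -0.0007  0.0003]
[ 0.      0.0448 -0.0538] [ 0.0308 -0.0007  0.0003]
[ 0.0004  0.0652 -0.0628] [ 0.118  -0.0007  0.0003]
[ 0.0007  0.0793 -0.0641] [ 0.2227 -0.0007  0.0004]
[ 0.0012  0.0908 -0.0545] [ 0.3275 -0.0007  0.0004]
[ 0.0019  0.1062 -0.0417] [ 0.4322 -0.0007  0.0004]
[ 0.0028  0.1254 -0.0257] [ 0.5369 -0.0006  0.0005]
[ 0.4963  0.6525 -0.4462  1.7983  0.3829  0.7772  1.3898] 0.0 0.0
[ 0.3743  0.6301 -0.4346  1.8473  0.3744  0.7456  1.2707] 0.0 0.0
[ 0.2436  0.6179 -0.4226  1.872   0.3651  0.7282  1.1506] 0.0 0.0
[ 0.1084  0.6161 -0.4108  1.872   0.3551  0.7257  1.0326] 0.0 0.0
[-0.0265  0.6248 -0.3994  1.8473  0.3449  0.738   0.9201] 0.0 0.0
[-0.1573  0.6437 -0.3889  1.7984  0.3349  0.7648  0.8163] 0.0 0.0
[-0.281   0.6726 -0.3793  1.726   0.3256  0.8056  0.7233] 0.0 0.0
[-0.3963  0.7111 -0.3706  1.6307  0.3173  0.8597  0.6425] 0.0 0.0
```

carry_out:
  plan:
    - {"rot":[0,0,0],"xyz":[0,0.0096,-0.0115],"grip":255}
    - {"rot":[0,0,0],"xyz":[0,0.0256,-0.0307],"grip":255}
    - {"rot":[0.03,0,0],"xyz":[0,0.0448,-0.0538],"grip":255}
    - {"rot":[0.118,0,0],"xyz":[0,0.0652,-0.0628],"grip":255}
    - {"rot":[0.223,0,0],"xyz":[0.001,0.0793,-0.0641],"grip":255}
    - {"rot":[0.327,0,0],"xyz":[0.001,0.0908,-0.0545],"grip":255}
    - {"rot":[0.432,0,0],"xyz":[0.002,0.1062,-0.0417],"grip":255}
    - {"rot":[0.537,0,0],"xyz":[0.003,0.1254,-0.0257],"grip":255}

```text
clock: 13.98
tool_pos: [0.5122, -0.1727, 0.2747]
eef_rot: [0.019, 0.997, 0.076, 0.003]
contact_force: [0.6, 0.6, -3.9]
opening: 0.127
finger_force: 50.0
```

```bash
python3 - <<'E'
from path import *
s=r.get_state();print(s["tool_pos"],s["opening"])
show([.53,.12,.2],lvl(88),[1,.5])
E
```

```text
[ 0.5122 -0.1727  0.2747] 0.12659951049424117
1 [-0.0065  0.2784  0.1184] [ 0.1526  0.0033 -0.0028]
0.5 [-0.0032  0.1392  0.0592] [ 0.0763  0.0017 -0.0014]
```

carry_out:
  plan:
    - {"rot":[0.05,0.001,-0.001],"xyz":[0,0.028,0.012],"grip":255}
    - {"rot":[0.1,0.002,-0.001],"xyz":[-0.001,0.06,0.026],"grip":255}
    - {"rot":[0.14,0.003,-0.002],"xyz":[-0.002,0.095,0.04],"grip":255}
    - {"rot":[0.153,0.003,-0.003],"xyz":[-0.003,0.132,0.056],"grip":255}
    - {"rot":[0.153,0.003,-0.003],"xyz":[-0.004,0.169,0.072],"grip":255}
    - {"rot":[0.153,0.003,-0.003],"xyz":[-0.005,0.206,0.088],"grip":255}
    - {"rot":[0.153,0.003,-0.003],"xyz":[-0.006,0.243,0.103],"grip":255}
    - {"rot":[0.153,0.003,-0.003],"xyz":[-0.0065,0.2784,0.1184],"grip":255}

```text
clock: 14.65
tool_pos: [0.5277, 0.1241, 0.2001]
eef_rot: [0.016, 1.0, 0.003, -0.002]
contact_force: [1.2, 0.4, -3.5]
opening: 0.125
finger_force: 50.0
```

```bash
python3 - <<'E'
from path import *
s=r.get_state();print(s["tool_pos"],s["opening"])
show([.53,.306,.15],lvl(89),[1])
E
```

```text
[0.5277 0.1241 0.2001] 0.1253115944598424
1 [0.0032 0.1816 0.0512] [ 0.0059 -0.0036 -0.0136]
```

carry_out:
  plan:
    - {"rot":[0,0,-0.003],"xyz":[0.001,0.035,0.008],"grip":255}
    - {"rot":[0,0,-0.006],"xyz":[0.001,0.069,0.016],"grip":255}
    - {"rot":[0,0,-0.009],"xyz":[0.002,0.1,0.025],"grip":255}
    - {"rot":[0,0,-0.012],"xyz":[0.002,0.128,0.034],"grip":255}
    - {"rot":[0,0,-0.014],"xyz":[0.003,0.151,0.042],"grip":255}
    - {"rot":[0,0,-0.014],"xyz":[0.003,0.168,0.047],"grip":255}
    - {"rot":[0,0,-0.014],"xyz":[0.003,0.178,0.05],"grip":255}
    - {"rot":[0,0,-0.014],"xyz":[0.003,0.1816,0.051],"grip":255}

```text
clock: 15.32
tool_pos: [0.5297, 0.3054, 0.1494]
eef_rot: [0.007, 1.0, 0.003, -0.002]
contact_force: [-0.8, -0.2, -1.1]
opening: 0.124
finger_force: 50.0
```

carry_out:
  plan:
    - {"rot":[0,0,0],"xyz":[0,0,0],"grip":255}
    - {"rot":[0,0,0],"xyz":[0,0,0],"grip":255}
    - {"rot":[0,0,0],"xyz":[0,0,0.003],"grip":255}
    - {"rot":[0,0,0],"xyz":[0,0,0.01],"grip":255}
    - {"rot":[0,0,0],"xyz":[0,0,0.02],"grip":255}
    - {"rot":[0,0,0],"xyz":[0,0,0.029],"grip":255}
    - {"rot":[0,0,0],"xyz":[0,0,0.034],"grip":255}
    - {"rot":[0,0,0],"xyz":[0,0,0.035],"grip":255}

```text
clock: 15.98
tool_pos: [0.53, 0.3017, 0.1122]
eef_rot: [0.009, 1.0, 0.001, -0.003]
contact_force: [0.1, -0.6, -3.4]
opening: 0.127
finger_force: 50.0
```

```bash
python3 - <<'E'
from path import *
s=r.get_state();print(s["tool_pos"],s["opening"],s["contact_force"],s["clock"])
show([.53,.306,.0926],lvl(89),[1])
im=r.snapshot("top");cv2.imwrite("pics/top8.png",im[:,:,::-1])
s=r.get_state();w=r.snapshot("wrist");cv2.imwrite("pics/wr8.png",w[:,:,::-1])
# rack slats seen by wrist cam: outline on z=.024
h=cv2.cvtColor(w,cv2.COLOR_RGB2HSV);m=cv2.inRange(h,(12,60,120),(30,150,255));m[245:]=0
m=cv2.morphologyEx(m,cv2.MORPH_OPEN,np.ones((5,5)))
ys,xs=np.nonzero(m);g=onz("wrist",np.c_[xs,ys],.024,s)[:,:2]
g=g[(abs(g[:,0]-.53)<.2)&(abs(g[:,1]-.306)<.2)]
print(len(g),np.percentile(g,[.5,99.5],axis=0))
E
```

```text
[0.53   0.3017 0.1122] 0.1270118125508749 [ 0.0554 -0.5859 -3.36  ] 15.9833
1 [-0.      0.0043  0.0197] [ 0.0023 -0.0057  0.0003]
73526 [[0.3443 0.109 ]
 [0.5667 0.5041]]
```

Rack centre agrees in two estimates and there is 40 mm of room on every side. Lowering gently.

carry_out:
  plan:
    - {"rot":[0.001,-0.003,0],"xyz":[0,0.002,0.003],"grip":255}
    - {"rot":[0.002,-0.006,0],"xyz":[0,0.004,0.008],"grip":255}
    - {"rot":[0.002,-0.006,0],"xyz":[0,0.004,0.012],"grip":255}
    - {"rot":[0.002,-0.006,0],"xyz":[0,0.004,0.014],"grip":255}
    - {"rot":[0.002,-0.006,0],"xyz":[0,0.004,0.016],"grip":255}
    - {"rot":[0.002,-0.006,0],"xyz":[0,0.004,0.0175],"grip":255}
    - {"rot":[0.002,-0.006,0],"xyz":[0,0.004,0.0185],"grip":255}
    - {"rot":[0.002,-0.006,0],"xyz":[0,0.004,0.0185],"grip":255}

```text
clock: 16.75
tool_pos: [0.5309, 0.3065, 0.0954]
eef_rot: [0.009, 1.0, 0.001, 0.001]
contact_force: [-1.1, -0.4, -4.1]
opening: 0.126
finger_force: 50.0
```

```bash
python3 - <<'E'
from path import *
s=r.get_state();print(s["tool_pos"],s["contact_force"],s["moment"]);show([.53,.306,.0926],lvl(89),[1])
E
```

```text
[0.5309 0.3065 0.0954] [-1.1401 -0.4021 -4.1123] [-0.0664  0.0255  0.0411]
1 [ 0.0009 -0.0006  0.0028] [0.0021 0.0027 0.0002]
```

carry_out:
  plan:
    - {"rot":[0,0,0],"xyz":[0,0,0.001],"grip":255}
    - {"rot":[0,0,0],"xyz":[0,0,0.002],"grip":255}
    - {"rot":[0,0,0],"xyz":[0,0,0.0025],"grip":255}
    - {"rot":[0,0,0],"xyz":[0,0,0.003],"grip":255}
    - {"rot":[0,0,0],"xyz":[0,0,0.003],"grip":255}
    - {"rot":[0,0,0],"xyz":[0,0,0.003],"grip":255}

```text
clock: 17.25
tool_pos: [0.531, 0.3068, 0.0927]
eef_rot: [0.009, 1.0, 0.001, 0.002]
contact_force: [-0.0, -0.3, -2.1]
opening: 0.126
finger_force: 50.0
```

carry_out:
  plan:
    - {"rot":[0,0,0],"xyz":[0,0,0.0005],"grip":255}
    - {"rot":[0,0,0],"xyz":[0,0,0.001],"grip":255}
    - {"rot":[0,0,0],"xyz":[0,0,0.001],"grip":255}
    - {"rot":[0,0,0],"xyz":[0,0,0.001],"grip":255}

```text
clock: 17.58
tool_pos: [0.5311, 0.3068, 0.0926]
eef_rot: [0.009, 1.0, 0.001, 0.002]
contact_force: [-2.2, -0.8, 5.3]
opening: 0.127
finger_force: 50.0
```

Contact (+5 N). Opening, then withdrawing straight up.

carry_out:
  plan:
    - {"rot":[0,0,0],"xyz":[0,0,-0.001],"grip":200}
    - {"rot":[0,0,0],"xyz":[0,0,-0.001],"grip":180}
    - {"rot":[0,0,0],"xyz":[0,0,-0.001],"grip":150}
    - {"rot":[0,0,0],"xyz":[0,0,-0.001],"grip":120}
    - {"rot":[0,0,0],"xyz":[0,0,-0.001],"grip":60}
    - {"rot":[0,0,0],"xyz":[0,0,-0.001],"grip":30}
    - {"rot":[0,0,0],"xyz":[0,0,-0.001],"grip":30}
    - {"rot":[0,0,0],"xyz":[0,0,-0.001],"grip":30}

```text
clock: 18.25
tool_pos: [0.531, 0.3067, 0.0925]
eef_rot: [0.009, 1.0, 0.001, 0.001]
contact_force: [-0.6, -0.0, -0.3]
opening: 0.704
finger_force: 0.0
```

carry_out:
  plan:
    - {"rot":[0,0,0],"xyz":[0,0,0],"grip":30}
    - {"rot":[0,0,0],"xyz":[0,0,0],"grip":30}
    - {"rot":[0,0,0],"xyz":[0,0,-0.01],"grip":30}
    - {"rot":[0,0,0],"xyz":[0,0,-0.03],"grip":30}
    - {"rot":[0,0,0],"xyz":[0,0,-0.06],"grip":30}
    - {"rot":[0,0,0],"xyz":[0,0,-0.09],"grip":30}
    - {"rot":[0,0,0],"xyz":[0,0,-0.12],"grip":30}
    - {"rot":[0,0,0],"xyz":[0,0,-0.15],"grip":30}

```text
clock: 18.92
tool_pos: [0.5302, 0.3063, 0.2449]
eef_rot: [0.008, 1.0, 0.001, 0.002]
contact_force: [-0.1, 0.2, -0.6]
opening: 0.885
finger_force: 0.0
```

```bash
python3 - <<'E'
from path import *
s=r.get_state();print(s["tool_pos"],s["opening"],s["contact_force"],s["clock"])
w=r.snapshot("wrist");t=r.snapshot("top");cv2.imwrite("pics/wr9.png",w[:,:,::-1]);cv2.imwrite("pics/top9.png",t[:,:,::-1])
# tray walls in wrist view: grey (low saturation) bright blob; project on z=.024+.022
h=cv2.cvtColor(w,cv2.COLOR_RGB2HSV);m=((h[...,1]<40)&(h[...,2]>110)).astype(np.uint8)*255;m=cv2.morphologyEx(m,cv2.MORPH_OPEN,np.ones((5,5)))
m=cv2.morphologyEx(m,cv2.MORPH_CLOSE,np.ones((9,9)))
for c in sorted(cv2.findContours(m,0,2)[0],key=cv2.contourArea)[-4:]:
    g=onz("wrist",c[:,0],.046,s)[:,:2];print(cv2.boundingRect(c),cv2.minAreaRect(g.astype(np.float32)))
# tub now vs start in top view
for f in("top0","top9"):
    hs=cv2.cvtColor(cv2.imread(f"pics/{f}.png"),cv2.COLOR_BGR2HSV);M=np.zeros(hs.shape[:2],np.uint8)
    M[155:295,330:475]=(hs[155:295,330:475,1]<60)*255
    M=cv2.morphologyEx(cv2.morphologyEx(M,2,np.ones((3,3))),3,np.ones((21,21)))
    c=max(cv2.findContours(M,0,2)[0],key=cv2.contourArea);print(f,cv2.minAreaRect(c))
    o=cv2.morphologyEx(cv2.inRange(hs,(8,150,170),(22,255,255))[175:275,355:450],2,np.ones((3,3)))
    k,_,st,ce=cv2.connectedComponentsWithStats(o);print([(ce[i].round()+[355,175],st[i,4]) for i in range(1,k)])
E
```

```text
[0.5302 0.3063 0.2449] 0.8854237807865841 [-0.0503  0.2001 -0.606 ] 18.9167
(510, 0, 50, 131) ((0.35583287477493286, 0.6940754652023315), (0.19738347828388214, 0.08818906545639038), 15.054434776306152)
(85, 0, 62, 83) ((0.34505972266197205, 0.107201486825943), (0.09810628741979599, 0.06922665238380432), 16.981348037719727)
(154, 310, 290, 54) ((0.7609885931015015, 0.32681435346603394), (0.0956144854426384, 0.4465320110321045), 0.5554963946342468)
(217, 123, 128, 128) ((0.5418455004692078, 0.30771780014038086), (0.14731861650943756, 0.15294021368026733), 88.61067199707031)
top0 ((402.25225830078125, 224.5624237060547), (108.71639251708984, 108.18102264404297), 87.95458984375)
[]
top9 ((401.8102111816406, 224.56500244140625), (108.95790100097656, 107.11312103271484), 87.79740142822266)
[(array([412., 222.]), np.int32(420)), (array([429., 241.]), np.int32(141))]
```

The tray sits flat on the rack at about (0.53, 0.307). The tub is unmoved, the biscuits are in it, and the gripper is clear. Handing in.

```bash
python3 -c "
from plant import r
print(r.finish_job())"
```

```text
the job is handed in; nothing more can be done
None
```

I tipped all four biscuits into the tub, set the empty tray flat on the rack and let go, then handed the job in at about 19 s; the judge's verdict was not shown.

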